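Hold a choux bun over the fondue bowl with tongs

ROBOT

A 7-joint arm with a two-finger parallel gripper is mounted at the origin on the work surface. World frame = base frame: x ahead of the robot, y to its left, z up, the work surface at z = 0. Lengths are in m, angles in rad, forces in N, time in s.
With the tool pointing down it reaches from about 0.4 to 0.9 m from the base axis. Payload 5.5 kg.
Tool frame: the origin (TCP) lies between the finger pads; the fingertips stand 8 mm ahead of it and the grasp point (between the pads) lies 11 mm behind it; z points along the fingers, y is the line along which they close (so a half turn about z gives the same grasp; the last joint's range is limited). The gripper opens to 85 mm and grips with 20 to 120 N. Pads are 22 mm wide; open, the fingers measure 114 mm over their backs; the gripper's body (76 mm by 85 mm) begins 54 mm behind the grasp point. The pads swing forward as they close: fully open they stand 13 mm farther back than shut.
Start: joints at [1.498, 0.501, -0.427, 1.55, 0.221, 1.138, -0.21], TCP at [0.214, -0.614, 0.239] pointing down, gripper open.
Joint ranges: [-2.88, 2.88], [-0.31, 2.03], [-1.54, 1.56], [0.2, 2.42], [-1.41, 4.55], [0.19, 2.02], [-2.57, 2.57]. Speed limits (rad/s): [2.57, 2.57, 3.14, 3.14, 3.14, 3.14, 3.14].

INTERFACE

Orientations are given as a unit quaternion [w, x, y, z].
In Python, from rig import bot gives the robot as it stands.
- The arm moves only by the tool nudge_tcp, called after ">>>" by a JSON object that holds its "method" and its "body", one argument or row to a line. Schema: {"type":"object","properties":{"increments":{"type":"array","items":{"type":"array","items":{"type":"number"},"minItems":4,"maxItems":4},"minItems":1,"maxItems":5},"finger_gap":{"type":"number"},"only":{"type":"string"},"quiet":{"type":"boolean"},"lines":{"type":"string"}},"required":["increments"],"additionalProperties":false}. increments is a list of rows, 1 to 5 of them, each of 4 numbers: dx, dy, dz in m, then a turn about the tool's z in rad; each row is the pose to reach, as a shift and turn from the pose commanded when the call began, along the tool's axes at that moment; what a row does not reach only later rows make up. A row lasts 1/12 s, in which the tool goes at most 0.0417 m and 0.125 rad, less where a joint would pass 70% of its speed; a pose out of reach is approached as far as the arm can. finger_gap is the opening from 0.0 (shut) to 1.0 (fully open), set as the call begins (left out keeps the last). The fingers move at their own pace and stop on an object; the grip force is fixed at half the most. Time passes only in rows, so rows that do not move let the fingers close. The tool returns the time, the measured TCP pose, the force, the opening and the grip force at its end. only (a regular expression) keeps the lines of the reply that match it, lines (a string "A,B") keeps lines A to B, and quiet returns only ok. Input that does not fit is refused with a message, and nothing moves.
- bot.observe(): the state, without advancing time (a new reading comes with each control period).
- bot.get_image(name): name is "scene" or "top" or "wrist"; returns a dict with "image" (420x560x3 uint8, red, green, blue), "mtx" (3x3 intrinsics, pixels), "R" (3x3) and "t" (3): a world point X has camera coordinates R X + t. Camera axes: x right, y down, z forward; pixel columns grow to the right and rows downward; lengths in m; the calibration is good to about 2 mm. The wrist camera is an equidistant fisheye: a pixel r from the principal point sees the ray r / f radians off the axis. A picture is of the moment at which its call begins. There is no depth.
- bot.job_done(): hands the job in; it is judged then, once.
The state is a dict: "time_s": time; "q": joint angles; "qd": joint speeds; "effort": joint torques, N m; "ee_pos": TCP position; "orientation": TCP orientation; "force": force on the tool from outside, world axes, zero at the start; "ft_torque": the same for the moment, N m; "gripper_width": opening from 0.0 (shut) to 1.0 (fully open); "grip_force": force on a finger pad.
Only numpy, scipy, OpenCV 4.12 (cv2) and the standard library are available. Lean on these libraries where they do the work, as an engineer would, in place of code of your own. Each camera call takes 0.05 s, during which the arm holds its last target. There are 200 camera calls.

TASK

Pick up the small steel serving tongs, close them on the round choux bun lying on the bamboo tray, lift it off and hold it still over the middle of the fondue bowl, a few centimetres clear above the rim; finish like that, still gripping the tongs with the bun in them and nothing else supporting either. Touch the bun only with the tongs, never with the gripper fingers, and leave the biscuit, the fondue bowl, the tealight cup and the fork holder standing where they are.

Things in the scene. Friction and masses are not known exactly. Their poses are not given: they have to be found in the camera images.
- tongs: Sprung dark steel serving tongs, 200 mm long, 110 g, lying on the shelf, both arms in the level plane: a gripper from above straddles and squeezes them. Arms: 3 mm strips on edge, 26 mm high, joined by an upright hinge pin (18 mm across) at the back end. Origin: on the pin axis at the underside. While open, x runs along the centreline from hinge to tips, z up.
- jaw (a joint): Closing angle between the arms of the tongs: 0 = open (they spring back to it), about 0.28 rad = closed on the bun, 0.5 = tips nearly touching. At the panels the spring pushes back with about 8 N when open, 11 N at 0.28; 20 to 40 N of grip holds the bun firmly. Held between two fingers, both arms close evenly about the centreline.
- tongs_grip (a point): Point on the centreline between the middles of the two black finger panels (on the arms, 50 mm long, from underside to 30 mm up), 92 mm ahead of the hinge, 15 mm above the underside; centre of mass about 10 mm behind it. Width over the panels: 56 (back) to 63 mm (front) when open, 34 mm closed on the bun; squeezed to 48 mm they are parallel: lift them so, tips still open.
- tongs_tips (a point): Point on the centreline midway between the two flat gripping tips, 172 mm ahead of the hinge (80 mm ahead of tongs_grip), 13 mm above the underside. Tips are 40 mm long, 26 mm high, parallel when closed on the bun; inside gap about 90 mm when open, 67 mm with the panels squeezed to 48 mm.
- bun: Round golden-brown choux bun, rigid, 42 mm diameter, 34 mm high, about 30 g, widest from 10 to 18 mm above its flat underside. Origin: centre of the underside, z up. Lies on the tray, on its left or right half.
- biscuit: Pale finger biscuit, a rounded bar 70 x 24 x 15 mm, lying on the other half of the tray, about 115 mm beside the bun along y (long side roughly along x). Origin: centre of the underside. To be left alone.
- tray: Round flat bamboo tray without a rim, 240 mm diameter, 14 mm thick, fixed, to the robot's left or right. Origin: centre of the underside.
- fondue: White ceramic fondue bowl (140 mm across the rim, empty) in a three-legged steel frame (feet on a 156 mm circle), 126 mm high over all, 0.9 kg, standing loose on the other side from the tray. Origin: centre of the underside, between the feet.
- bowl_mouth (a point): Centre of the bowl's mouth at rim height, 126 mm above the shelf; inner radius there 65 mm. z up.
- tealight: Glass tealight cup, 58 mm diameter, 34 mm high, at the far side behind the tongs. Origin: centre of the underside. To be left alone.
- forks: Fork holder: round dark wooden foot 72 mm across with a steel post and four short upright forks clipped round it, 160 mm high, at the far side behind the tongs. Origin: centre of the underside. To be left alone.

How it is judged:
On the way:
1. the bun is clamped in the tongs, lifted at least 30 mm off the tray, and the gripper holds the tongs (contact force between tongs and bun above 1.5 N and height (world z) of bun above 0.044 m and contact force between the fingers and tongs above 2 N and contact force between bun and tray below 0.05 N), for 0.2 s.
At the end, for the whole second after the job is handed in: Gripper holds tongs, tongs clamp the bun (over 1.5 N), at rest (under 30 mm/s); bun underside centre within 40 mm of the mouth centre seen from above and 10 to 120 mm above the rim; bun and tongs do not touch the bowl, robot does not touch the bun, bowl within 30 mm of its start (horizontal distance between bun and bowl_mouth below 0.04 m and z of bun in the frame of bowl_mouth between 0.01 and 0.12 m and contact force between tongs and bun above 1.5 N and contact force between the fingers and tongs above 2 N and contact force between each of bun, tongs and fondue below 0.05 N and contact force between bun and the arm below 0.05 N and linear speed of bun below 0.03 m/s and distance of fondue from where it was at the start of the episode below 0.03 m); the arm keeps its last pose, push and grip.
It fails at once if the robot's fingers or arm touch the bun (contact force between any of the fingers, the arm and bun above 0.3 N).
It fails at once if the biscuit is shifted by more than 30 mm (distance of biscuit from where it was at the start of the episode above 0.03 m).
It fails at once if the fondue bowl is shifted by more than 30 mm or tipped (distance of fondue from where it was at the start of the episode above 0.03 m or angle between fondue's own z axis and vertical above 0.3 rad).
It fails at once if the tealight cup is shifted by more than 30 mm or tipped (distance of tealight from where it was at the start of the episode above 0.03 m or angle between tealight's own z axis and vertical above 0.3 rad).
It fails at once if the fork holder is shifted by more than 30 mm or tipped (distance of forks from where it was at the start of the episode above 0.03 m or angle between forks's own z axis and vertical above 0.3 rad).
It also fails if it takes over 48 s, if anything falls off the work surface, if the arm or the gripper's body presses on something with over 40 N, if the wrist force passes 120 N, or if a joint passes its speed limit or range.

## Working session

There is one attempt and no reset: what is moved stays moved. The work goes in short steps, Python scripts to look and compute and a tool call to move; the robot and the scene stay as the last step left them, time stands still between calls to the robot, and variables do not carry over. Pictures are saved under pics/ and viewed, at most 10 in all, crops included, and the job is handed in when it is done.

```bash
ls; mkdir -p pics; python3 - <<'E'
from rig import bot
import cv2,numpy as np
for n in("top","scene"):
    d=bot.get_image(n);cv2.imwrite(f"pics/{n}0.png",d["image"][:,:,::-1]);np.savez(f"pics/{n}0.npz",**d)
    print(n,d["mtx"].round(1).tolist(),(-d["R"].T@d["t"]).round(3),d["R"].round(2).tolist())
print(bot.observe())
E
```

```text
pics
rig.py
top [[455.9, 0.0, 287.1], [0.0, 455.9, 210.5], [0.0, 0.0, 1.0]] [ 0.484 -0.019  1.084] [[-0.01, -1.0, 0.01], [-0.99, 0.01, -0.1], [0.1, -0.01, -0.99]]
scene [[393.9, 0.0, 279.2], [0.0, 393.9, 206.5], [0.0, 0.0, 1.0]] [1.102 0.432 0.883] [[-0.66, 0.75, 0.0], [0.56, 0.5, -0.66], [-0.5, -0.44, -0.75]]
{'time_s': 0.1, 'q': array([ 1.49820765,  0.50177599, -0.42678972,  1.55133245,  0.22076402,
        1.1383111 , -0.21028008]), 'qd': array([-0.00074091, -0.00162255, -0.0005284 , -0.00207602, -0.00069006,
        0.0010165 , -0.00260855]), 'effort': array([-1.08477866e-02, -5.70826864e+01, -5.83821103e+00, -2.81753647e+01,
        1.06859303e-02,  5.60840257e-03, -1.40055146e-06]), 'ee_pos': array([ 0.21394469, -0.61313301,  0.23835316]), 'orientation': array([-8.85578432e-04,  9.85935509e-01,  1.67123837e-01, -1.04612372e-04]), 'force': array([ 0.27797708,  0.1117724 , -0.43079657]), 'ft_torque': array([-0.07578219,  0.0428318 ,  0.00372402]), 'grip_force': 0.0, 'gripper_width': 1.0013403589356291}
```
View pics/top0.png

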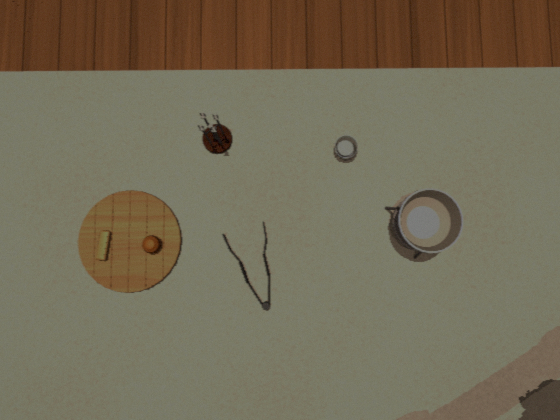

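View pics/scene0.png

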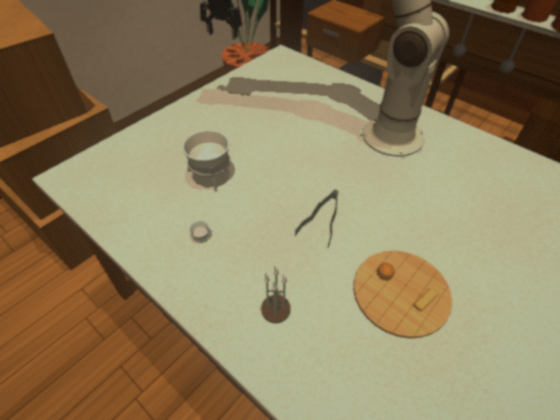

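The top view shows the tongs with the hinge at (266,305) and the tips at (224,236) and (265,224). The tray is at (130,241) with the bun at (151,244) and the biscuit at (104,246). The bowl is at (430,222), the forks at (217,139) and the tealight at (345,148). The scene view shows the same layout, with the bun at (386,270), the hinge at (335,192) and the bowl at (207,150).

```bash
cat > h.py <<'E'
import numpy as np,cv2
def ray(d,p):
    x=np.linalg.inv(d["mtx"])@[p[0],p[1],1.];R=d["R"];return -R.T@d["t"],R.T@x
def onz(d,p,z):
    o,v=ray(d,p);return o+v*(z-o[2])/v[2]
def tri(r1,r2):
    A=[];b=[]
    for o,v in(r1,r2):
        v=v/np.linalg.norm(v);P=np.eye(3)-np.outer(v,v);A.append(P);b.append(P@o)
    X=np.linalg.lstsq(np.vstack(A),np.hstack(b),rcond=None)[0]
    return X,[np.linalg.norm(a@X-c) for a,c in zip(A,b)]
def comps(m,amin=20):
    n,l,s,c=cv2.connectedComponentsWithStats(m.astype(np.uint8))
    return [(s[i],c[i],l==i) for i in range(1,n) if s[i][4]>=amin]
E
python3 - <<'E'
from h import *
T=dict(np.load("pics/top0.npz"));S=dict(np.load("pics/scene0.npz"))
B={}
for n,d,bb,bt in(("top",T,(125,220,180,265),(205,320,210,210)),("scene",S,(370,255,402,290),(285,180,345,250))):
    im=d["image"];hsv=cv2.cvtColor(im,cv2.COLOR_RGB2HSV).astype(int)
    x0,y0,x1,y1=bb;sub=hsv[y0:y1,x0:x1]
    m=(sub[...,0]<14)&(sub[...,1]>170)
    for s,c,_ in comps(m,15): print(n,"bun",s,(c+[x0,y0]).round(1));
    x0,y0,x1,y1=(205,210,290,320) if n=="top" else (285,180,350,250)
    g=im[y0:y1,x0:x1]
    c=cv2.resize(g,None,fx=6,fy=6,interpolation=cv2.INTER_CUBIC)[:,:,::-1]
    B[n]=cv2.convertScaleAbs(c,alpha=1.6)
h=max(b.shape[0] for b in B.values())
L=[cv2.copyMakeBorder(b,0,h-b.shape[0],0,0,cv2.BORDER_CONSTANT) for b in B.values()]
v=np.hstack(L);print(v.shape);v=cv2.resize(v,None,fx=.85,fy=.85) ;cv2.imwrite("pics/t1.png",v);print(v.shape)
# bun by gray in both
E
```

```text
top bun [ 17  16  20  18 173] [151.7 244.5]
(660, 900, 3)
(561, 765, 3)
```

View pics/t1.png

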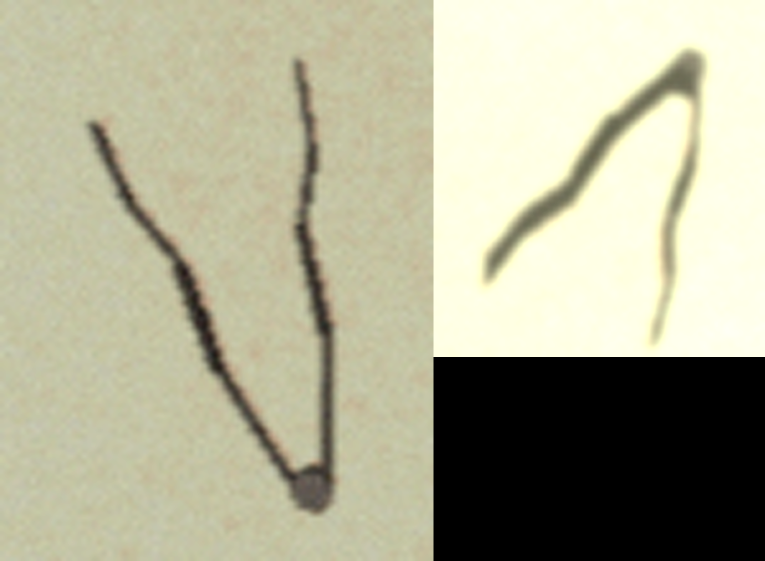

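Tongs crop (scale 5.1): in the top view the pin is at (312,489), the tips end at (94,124) and (298,62), and the panels run (180,264)–(216,370) and (300,224)–(325,332). In the scene view the pin top is at about (690,62).

```bash
python3 - <<'E'
from h import *
T=dict(np.load("pics/top0.npz"));S=dict(np.load("pics/scene0.npz"))
t=lambda p:np.array(p)/5.1+[205-.4,210-.4]
s=lambda p:(np.array(p)-[433.5,0])/5.1+[284.6,179.6]
P=dict(hinge=(312,489),tl=(94,124),tr=(298,62),plf=(180,264),plb=(216,370),prf=(300,224),prb=(325,332))
W={k:onz(T,t(p),.028)[:2] for k,p in P.items()}
for k,v in W.items():print(k,v.round(4))
print("hinge tri",tri(ray(T,t(P["hinge"])),ray(S,s((691,63)))))
print("tip tri L top",tri(ray(T,t(P["tl"])),ray(S,s((487,258)))))
print("tip tri R top",tri(ray(T,t(P["tr"])),ray(S,s((655,338)))))
tip=(W["tl"]+W["tr"])/2;pan=(W["plf"]+W["plb"]+W["prf"]+W["prb"])/4
for q in(tip,pan):
    d=q-W["hinge"];print(q.round(4),np.linalg.norm(d).round(4),np.arctan2(d[1],d[0]).round(4))
print("gap tips",np.linalg.norm(W["tl"]-W["tr"]))
# bun in scene
im=S["image"];hsv=cv2.cvtColor(im,cv2.COLOR_RGB2HSV).astype(int)
print(hsv[262:280:3,374:400:3].tolist()[2], hsv[285,395])
def cen(d,bb,f):
    x0,y0,x1,y1=bb;h=cv2.cvtColor(d["image"],cv2.COLOR_RGB2HSV).astype(int)[y0:y1,x0:x1]
    c=max(comps(f(h),10),key=lambda c:c[0][4]);return c[0],c[1]+[x0,y0]
a,bt=cen(T,(125,220,180,265),lambda h:(h[...,0]<14)&(h[...,1]>170))
for f in [lambda h:h[...,0]<13, lambda h:(h[...,2]<200)&(h[...,0]<14), lambda h:h[...,1]>175]:
    try:
        b,bs=cen(S,(370,255,402,290),f);print("bun scene",b,bs,tri(ray(T,bt),ray(S,bs)))
    except ValueError:print("none")
print("bun at z.029",onz(T,bt,.029))
# bowl rim, top: bright/dark structure
c=np.hstack([cv2.resize(d["image"][y:y+90,x:x+100],None,fx=4,fy=4,interpolation=cv2.INTER_CUBIC) for d,x,y in((T,380,175),(S,160,115))])
cv2.imwrite("pics/bowl.png",cv2.convertScaleAbs(c[:,:,::-1],alpha=1.3))
E
```

```text
hinge [0.3765 0.0183]
tl [0.5408 0.1158]
tr [0.5679 0.0231]
plf [0.4772 0.077 ]
plb [0.4297 0.061 ]
prf [0.4945 0.0228]
prb [0.4459 0.0119]
hinge tri (array([0.37621322, 0.01838152, 0.02442877]), [np.float64(0.00011317194724018095), np.float64(0.00011317194724009978)])
tip tri L top (array([0.56760456, 0.07690686, 0.07359825]), [np.float64(0.044040363947775316), np.float64(0.044040363947775676)])
tip tri R top (array([ 0.54816739,  0.06632067, -0.01470934]), [np.float64(0.04748390707477226), np.float64(0.04748390707477215)])
[0.5544 0.0695] 0.185 0.2798
[0.4618 0.0432] 0.0889 0.2832
gap tips 0.09654934728517509
[[16, 151, 183], [15, 155, 146], [14, 183, 145], [14, 189, 170], [14, 191, 183], [14, 194, 181], [14, 184, 162], [17, 153, 177], [17, 156, 173]] [ 17 156 183]
none
none
bun scene [ 10   9  14  12 135] [386.46666667 269.45925926] (array([0.51789108, 0.27889165, 0.03411097]), [np.float64(0.00100663972412556), np.float64(0.0010066397241260923)])
bun at z.029 [0.51858227 0.27945111 0.029     ]
```

View pics/bowl.png

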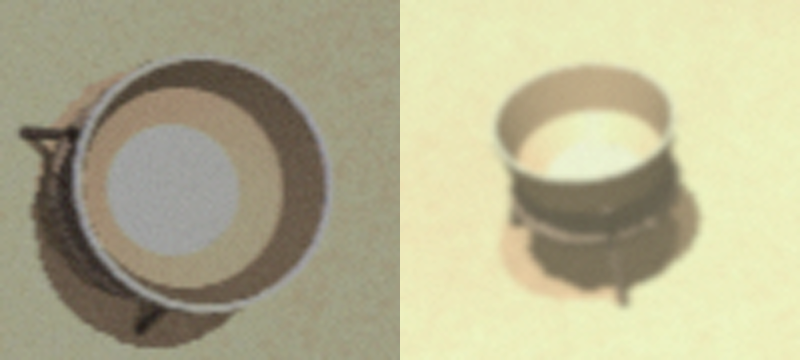

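Bowl crops (scale 4, then offset): the top-view rim ellipse is centred at about (203,184). In the scene half the rim spans x 494–672 and y 65–183.

```bash
cat >> h.py <<'E'
def go(tgt,head=None):
    from rig import bot
    from scipy.spatial.transform import Rotation as Ro
    o=bot.observe();w=o["orientation"];R=Ro.from_quat([*w[1:],w[0]]).as_matrix()
    h=np.arctan2(R[1,0],R[0,0])
    print("t",round(o["time_s"],2),"tcp",o["ee_pos"].round(4),"head",h.round(4),"tilt",R[:2,2].round(4),"w",round(o["gripper_width"],3),"gf",round(o["grip_force"],1),"F",o["force"].round(1))
    print("delta tool",(R.T@(np.array(tgt)-o["ee_pos"])).round(4),"turn",None if head is None else round(h-head,4))
E
python3 - <<'E'
from h import *
T=dict(np.load("pics/top0.npz"));S=dict(np.load("pics/scene0.npz"))
a=np.array([203,184])/4+[379.6,174.6];b=np.array([183,124])/4+[159.6,114.6]
print("bowl",tri(ray(T,a),ray(S,b)),onz(T,a,.126))
print("tray",onz(T,(130,241),.014),"biscuit",onz(T,(104,246),.02))
go([.465,.044,.2],.282)
E
```

```text
bowl (array([ 0.55954741, -0.33757602,  0.12042734]), [np.float64(0.0013587159399434442), np.float64(0.0013587159399429214)]) [ 0.55823385 -0.33463072  0.126     ]
tray [0.52776034 0.33439018 0.014     ] biscuit [0.5167082  0.39215807 0.02      ]
t 0.1 tcp [ 0.2139 -0.6131  0.2384] head 0.3358 tilt [-0.0005  0.0017] w 1.001 gf 0.0 F [ 0.3  0.1 -0.4]
delta tool [ 0.4536 -0.5376  0.0394] turn 0.0538
```

>>> {"method": "nudge_tcp", "body": {
  "increments": [
    [0.026,-0.031,0,0.01],
    [0.052,-0.062,0,0.02],
    [0.078,-0.093,0,0.03],
    [0.104,-0.124,0,0.04],
    [0.13,-0.155,0,0.054]
  ],
  "finger_gap": 1.0
}}

```text
time_s: 0.52
ee_pos: [0.286, -0.4224, 0.2388]
orientation: [-0.0, 0.99, 0.14, -0.0]
force: [0.6, -0.3, -0.8]
gripper_width: 0.999
grip_force: 0.0
```

```bash
python3 -c "
from h import *
go([.465,.044,.2],.282)"
```

```text
t 0.52 tcp [ 0.286  -0.4224  0.2388] head 0.281 tilt [-0.0004  0.0007] w 0.999 gf 0.0 F [ 0.6 -0.3 -0.8]
delta tool [ 0.3013 -0.3984  0.0391] turn -0.001
```

>>> {"method": "nudge_tcp", "body": {
  "increments": [
    [0.025,-0.033,0,0],
    [0.05,-0.066,0,0],
    [0.075,-0.099,0,0],
    [0.1,-0.132,0,0],
    [0.125,-0.165,0,0]
  ]
}}

```text
time_s: 0.93
ee_pos: [0.36, -0.2292, 0.2392]
orientation: [0.0, 0.99, 0.14, -0.0]
force: [0.7, -0.8, 0.5]
gripper_width: 1.004
grip_force: 0.0
```

>>> {"method": "nudge_tcp", "body": {
  "increments": [
    [0.025,-0.033,0,0],
    [0.05,-0.066,0,0],
    [0.075,-0.099,0.01,0],
    [0.1,-0.132,0.02,0],
    [0.125,-0.165,0.03,0]
  ]
}}

```text
time_s: 1.35
ee_pos: [0.4335, -0.0389, 0.2099]
orientation: [0.001, 0.99, 0.14, 0.0]
force: [0.4, -0.8, -0.2]
gripper_width: 1.003
grip_force: 0.0
```

```bash
python3 -c "
from h import *
go([.465,.044,.2],.282)"
```

```text
t 1.35 tcp [ 0.4335 -0.0389  0.2099] head 0.2812 tilt [ 0.001  -0.0011] w 1.003 gf 0.0 F [ 0.4 -0.8 -0.2]
delta tool [ 0.0532 -0.0709  0.0098] turn -0.0008
```

>>> {"method": "nudge_tcp", "body": {
  "increments": [
    [0.027,-0.031,0.005,0],
    [0.052,-0.071,0.01,0],
    [0.052,-0.071,0.01,0],
    [0.052,-0.071,0.01,0],
    [0.052,-0.071,0.01,0]
  ]
}}

```text
time_s: 1.77
ee_pos: [0.4629, 0.0423, 0.1995]
orientation: [-0.0, 0.99, 0.141, -0.001]
force: [0.0, -1.3, -0.2]
gripper_width: 0.999
grip_force: 0.0
```

```bash
python3 - <<'E'
from h import *
from rig import bot
d=bot.get_image("wrist");np.savez("pics/w1.npz",**d);cv2.imwrite("pics/w1.png",d["image"][:,:,::-1])
print(d["mtx"][0],d["mtx"][1],-d["R"].T@d["t"])
go([.465,.044,.1],.282)
E
```

```text
[325.1922621    0.         283.81748781] [  0.         325.1922621  210.04581163] [0.53978385 0.0644575  0.3338275 ]
t 1.82 tcp [0.4629 0.041  0.1996] head 0.2811 tilt [-0.0012 -0.0008] w 0.997 gf 0.0 F [ 0.2 -0.3 -0.1]
delta tool [ 0.0029 -0.0024  0.0996] turn -0.0009
```

View pics/w1.png

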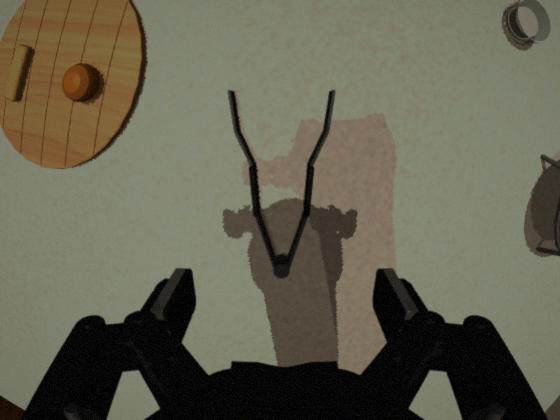

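Wrist view: the tongs lie straight in the image, hinge at (282,264), tips at (231,92) and (332,92), panels (251,166)–(258,213) and (312,166)–(306,213). The bun is at (82,83). Next I cast these pixels to world positions.

```bash
cat >> h.py <<'E'
def fray(d,p):
    K=d["mtx"];v=(np.array(p,float)-K[:2,2])/K[0,0];r=np.hypot(*v);s=np.sinc(r/np.pi)
    return -d["R"].T@d["t"],d["R"].T@np.array([v[0]*s,v[1]*s,np.cos(r)])
def fonz(d,p,z):
    o,v=fray(d,p);return o+v*(z-o[2])/v[2]
E
python3 - <<'E'
from h import *
d=dict(np.load("pics/w1.npz"));T=dict(np.load("pics/top0.npz"))
P=dict(h=(282,263),tl=(231,92),tr=(332,92),plf=(251,166),plb=(258,213),prf=(312,166),prb=(306,213))
W={k:fonz(d,p,.028)[:2] for k,p in P.items()}
for k,v in W.items():print(k,v.round(4))
for q in((W["tl"]+W["tr"])/2,(W["plf"]+W["plb"]+W["prf"]+W["prb"])/4):
    e=q-W["h"];print(q.round(4),np.linalg.norm(e).round(4),np.arctan2(e[1],e[0]).round(4))
t=lambda p:np.array(p)/5.1+[204.6,209.6]
for k,p in dict(h=(312,489),tl=(94,124),tr=(298,62),plf=(180,264)).items(): print(k,tri(ray(T,t(p)),fray(d,P[k])))
h=cv2.cvtColor(d["image"],cv2.COLOR_RGB2HSV).astype(int)[50:115,50:110]
m=(h[...,0]<14)&(h[...,1]>190)
for s,c,_ in comps(m,60):
    c=c+[50,50];print("bun",s,c,fonz(d,c,.03),tri(ray(T,(151.7,244.5)),fray(d,c)))
E
```

```text
h [0.3863 0.0221]
tl [0.5404 0.1161]
tr [0.5664 0.026 ]
plf [0.4771 0.0793]
plb [0.4331 0.0605]
prf [0.4934 0.0233]
prb [0.4465 0.0147]
[0.5534 0.0711] 0.1741 0.2848
[0.4625 0.0444] 0.0794 0.2845
h (array([0.3741522 , 0.019016  , 0.00402321]), [np.float64(0.00020579952570552073), np.float64(0.00020579952570529188)])
tl (array([0.54037524, 0.11473403, 0.03615895]), [np.float64(2.4036308635303615e-05), np.float64(2.4036308635395817e-05)])
tr (array([0.56864723, 0.02381147, 0.01000254]), [np.float64(0.0006704871927363535), np.float64(0.0006704871927354748)])
plf (array([0.47695696, 0.07827339, 0.02608079]), [np.float64(0.0011184626777373651), np.float64(0.0011184626777383257)])
bun [ 12  14  38  38 367] [84.1253406  85.14441417] [0.51720749 0.27489632 0.03      ] (array([0.51763029, 0.28143866, 0.02108337]), [np.float64(0.0011367155859826662), np.float64(0.0011367155859827642)])
```

>>> {"method": "nudge_tcp", "body": {
  "increments": [
    [0.001,-0.002,0.03,-0.003],
    [0.002,-0.003,0.07,-0.003],
    [0.002,-0.003,0.11,-0.003],
    [0.002,-0.003,0.14,-0.003],
    [0.002,-0.003,0.15,-0.003]
  ]
}}

```text
time_s: 2.23
ee_pos: [0.4612, 0.0425, 0.0463]
orientation: [0.0, 0.99, 0.14, -0.003]
force: [-0.8, -0.7, 1.1]
gripper_width: 1.001
grip_force: 0.0
```

>>> {"method": "nudge_tcp", "body": {
  "increments": [
    [0,0,0,0],
    [0,0,0,0],
    [0,0,0,0]
  ]
}}

```text
time_s: 2.48
ee_pos: [0.4662, 0.0451, 0.0518]
orientation: [0.0, 0.99, 0.141, 0.002]
force: [-0.4, 0.1, 0.4]
gripper_width: 1.001
grip_force: 0.0
```

```bash
python3 -c "
from h import *
go([.4635,.0442,.008],.284)"
```

```text
t 2.48 tcp [0.4662 0.0451 0.0518] head 0.2836 tilt [ 0.0031 -0.0002] w 1.001 gf 0.0 F [-0.4  0.1  0.4]
delta tool [-0.003   0.0001  0.0437] turn -0.0004
```

>>> {"method": "nudge_tcp", "body": {
  "increments": [
    [-0.001,0,0.015,0],
    [-0.001,0,0.03,0],
    [-0.001,0,0.04,0],
    [-0.001,0,0.042,0],
    [-0.001,0,0.042,0]
  ]
}}

```text
time_s: 2.9
ee_pos: [0.4641, 0.0452, 0.0085]
orientation: [0.0, 0.99, 0.142, 0.0]
force: [-0.4, 0.3, 0.6]
gripper_width: 0.998
grip_force: 0.0
```

>>> {"method": "nudge_tcp", "body": {
  "increments": [
    [0,0,0,0],
    [0,0,0,0],
    [0,0,0,0]
  ]
}}

```text
time_s: 3.15
ee_pos: [0.4642, 0.0454, 0.0087]
orientation: [0.0, 0.99, 0.142, 0.001]
force: [0.0, 0.1, -0.0]
gripper_width: 0.997
grip_force: 0.0
```

```bash
python3 -c "
from h import *
go([.4635,.0442,.008],.284)"
```

```text
t 3.15 tcp [0.4642 0.0454 0.0087] head 0.2848 tilt [ 0.0013 -0.    ] w 0.997 gf 0.0 F [ 0.   0.1 -0. ]
delta tool [-0.001   0.0009  0.0007] turn 0.0008
```

Good; close to about 48 mm (0.565).

>>> {"method": "nudge_tcp", "body": {
  "increments": [
    [0,0,0,0],
    [0,0,0,0],
    [0,0,0,0],
    [0,0,0,0],
    [0,0,0,0]
  ],
  "finger_gap": 0.56
}}

```text
time_s: 3.57
ee_pos: [0.465, 0.0458, 0.0092]
orientation: [0.0, 0.99, 0.142, 0.001]
force: [-1.7, -0.2, 12.1]
gripper_width: 0.563
grip_force: 12.1
```

>>> {"method": "nudge_tcp", "body": {
  "increments": [
    [0,0,0,0],
    [0,0,0,0],
    [0,0,0,0],
    [0,0,0,0],
    [0,0,0,0]
  ]
}}

```text
time_s: 3.98
ee_pos: [0.465, 0.0458, 0.0092]
orientation: [0.0, 0.99, 0.142, 0.001]
force: [-1.2, 0.7, 12.4]
gripper_width: 0.566
grip_force: 12.2
```

```bash
python3 - <<'E'
from h import *
from rig import bot
d=bot.get_image("wrist");np.savez("pics/w2.npz",**d);cv2.imwrite("pics/w2.png",d["image"][:,:,::-1])
go([.4635,.0442,.008],.284)
E
```

```text
t 4.03 tcp [0.465  0.0458 0.0092] head 0.2855 tilt [ 0.0028 -0.    ] w 0.567 gf 12.2 F [-0.5 -0.1 13.1]
delta tool [-0.0019  0.0011  0.0012] turn 0.0015
```

View pics/w2.png

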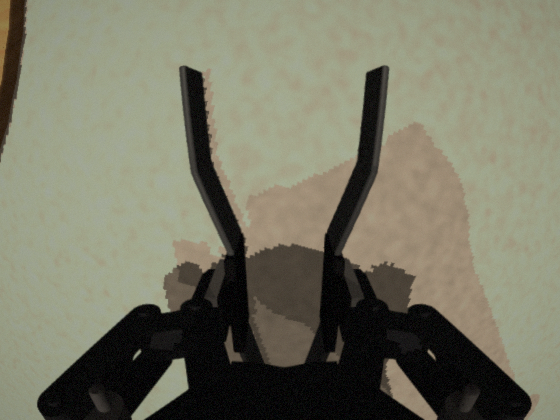

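The wrist view shows the panels held symmetrically between the pads, with the open tips ending at (186,68) and (382,68). Lifting now.

>>> {"method": "nudge_tcp", "body": {
  "increments": [
    [0,0,-0.01,0],
    [0,0,-0.03,0],
    [0,0,-0.06,0],
    [0,0,-0.085,0],
    [0,0,-0.1,0]
  ]
}}

```text
time_s: 4.45
ee_pos: [0.4642, 0.0457, 0.1104]
orientation: [0.0, 0.99, 0.142, 0.001]
force: [1.3, -0.0, -0.1]
gripper_width: 0.56
grip_force: 8.6
```

>>> {"method": "nudge_tcp", "body": {
  "increments": [
    [0,0,0,0],
    [0,0,0,0],
    [0,0,0,0]
  ]
}}

```text
time_s: 4.7
ee_pos: [0.4629, 0.0449, 0.1074]
orientation: [0.0, 0.99, 0.142, -0.001]
force: [0.0, -0.3, -2.0]
gripper_width: 0.563
grip_force: 8.6
```

```bash
python3 - <<'E'
from h import *
d=dict(np.load("pics/w2.npz"))
for p in((186,68),(382,68)):print(fonz(d,p,.026).round(4))
m=(fonz(d,(186,68),.026)+fonz(d,(382,68),.026))/2
print("tip end mid vs tcp",np.hypot(*(m-[.465,.0458,0])[:2]),np.arctan2(m[1]-.0458,m[0]-.465))
go([.441,.257,.12],.285)
E
```

```text
[0.5468 0.1069 0.026 ]
[0.5669 0.0384 0.026 ]
tip end mid vs tcp 0.09571780752937009 0.2842047562082691
t 4.7 tcp [0.4629 0.0449 0.1074] head 0.2845 tilt [-0.0011 -0.0004] w 0.563 gf 8.6 F [ 0.  -0.3 -2. ]
delta tool [ 0.0385 -0.2098 -0.0127] turn -0.0005
```

>>> {"method": "nudge_tcp", "body": {
  "increments": [
    [0.002,-0.01,0,0],
    [0.006,-0.03,0,0],
    [0.012,-0.055,0,0],
    [0.016,-0.08,0,0],
    [0.02,-0.105,0,0]
  ]
}}

```text
time_s: 5.12
ee_pos: [0.452, 0.1534, 0.1069]
orientation: [-0.0, 0.99, 0.142, -0.001]
force: [0.3, 0.7, -0.9]
gripper_width: 0.562
grip_force: 8.6
```

>>> {"method": "nudge_tcp", "body": {
  "increments": [
    [0.005,-0.025,0,0],
    [0.01,-0.05,0,0],
    [0.014,-0.075,0,0],
    [0.018,-0.095,0,0],
    [0.02,-0.105,0,0]
  ]
}}

```text
time_s: 5.53
ee_pos: [0.4409, 0.2621, 0.1071]
orientation: [-0.001, 0.99, 0.144, -0.001]
force: [0.3, 0.6, -1.6]
gripper_width: 0.562
grip_force: 8.6
```

>>> {"method": "nudge_tcp", "body": {
  "increments": [
    [0,0,0,0],
    [0,0,0,0],
    [0,0,0,0]
  ]
}}

```text
time_s: 5.78
ee_pos: [0.4428, 0.2564, 0.1072]
orientation: [0.001, 0.99, 0.141, -0.001]
force: [1.0, -0.1, -0.8]
gripper_width: 0.561
grip_force: 8.6
```

```bash
python3 - <<'E'
from h import *
from rig import bot
d=bot.get_image("wrist");np.savez("pics/w3.npz",**d);cv2.imwrite("pics/w3.png",d["image"][:,:,::-1])
d=bot.get_image("top");np.savez("pics/t3.npz",**d);cv2.imwrite("pics/t3.png",d["image"][:,:,::-1])
go([.443,.2565,.12],.285)
E
```

```text
t 5.88 tcp [0.4433 0.2561 0.1076] head 0.2825 tilt [-0.0005 -0.0015] w 0.558 gf 8.6 F [-0.  -0.  -1.4]
delta tool [-0.0002 -0.0004 -0.0124] turn -0.0025
```

View pics/w3.png

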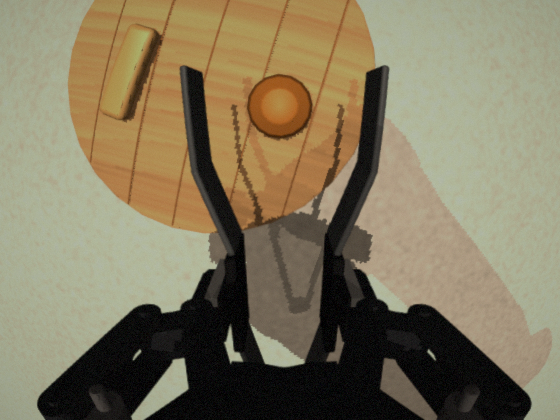

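Wrist view: the bun at about (280,105) sits centred between the open tips, which end at (186,68) and (382,68). The biscuit at (130,72) is well clear.

```bash
python3 - <<'E'
from h import *
d=dict(np.load("pics/w3.npz"));T=dict(np.load("pics/top0.npz"));S=dict(np.load("pics/scene0.npz"))
h=cv2.cvtColor(d["image"],cv2.COLOR_RGB2HSV).astype(int)[65:150,235:325]
m=(h[...,0]<14)&(h[...,1]>170)
s,c,mm=max(comps(m,60),key=lambda c:c[0][4])
k,_=cv2.findContours(mm.astype(np.uint8),0,1);(e,r)=cv2.minEnclosingCircle(max(k,key=len));e=np.array(e)+[235,65]
print(s,c+[235,65],e,r,fonz(d,e,.028),"w/top",tri(ray(T,(151.7,244.5)),fray(d,e)),"w/scene",tri(ray(S,(386.5,269.5)),fray(d,e)))
b=fonz(d,e,.028)
# tips held: tool height z=.1076 vs underside ; tips end tops
for p in((186,68),(382,68)):print("tip",fonz(d,p,.1076+.017).round(4))
mt=(fonz(d,(186,68),.1246)+fonz(d,(382,68),.1246))/2;u=np.array([np.cos(.284),np.sin(.284)])
tc=mt[:2]-.02*u
print("tips centre",tc,"offset to bun along/left",(b[:2]-tc)@u,(b[:2]-tc)@[-u[1],u[0]])
E
```

```text
[ 27  54  39  18 205] [281.05853659 128.75609756] [281.  129.5] 19.006677627563477 [0.50482903 0.27632866 0.028     ] w/top (array([0.51214697, 0.27470948, 0.05308909]), [np.float64(0.0058839670534367354), np.float64(0.005883967053437179)]) w/scene (array([0.50388286, 0.27624064, 0.01464482]), [np.float64(7.15756599151943e-05), np.float64(7.157565991487343e-05)])
tip [0.5247 0.317  0.1246]
tip [0.5445 0.2491 0.1246]
tips centre [0.5154364  0.27746117] offset to bun along/left -0.010499799212638654 0.00188501558486229
```

```bash
python3 - <<'E'
from h import *
d=dict(np.load("pics/w3.npz"));T=dict(np.load("pics/top0.npz"));S=dict(np.load("pics/scene0.npz"))
im=d["image"][60:155,230:330];h=cv2.cvtColor(im,cv2.COLOR_RGB2HSV).astype(int)
m=(h[...,0]<15)&(h[...,1]>150)
g=cv2.medianBlur(cv2.cvtColor(im,cv2.COLOR_RGB2GRAY),3)
c=cv2.HoughCircles(g,cv2.HOUGH_GRADIENT,1,50,param1=80,param2=12,minRadius=27,maxRadius=36)[0][0];e=c[:2]+[230,60];print(c,e)
tc=np.array([.5154,.2775]);u=np.array([np.cos(.284),np.sin(.284)])
for q in(e,(280,106)):
    b=fonz(d,q,.028);print(b.round(4),"along/left",((b[:2]-tc)@u).round(4),((b[:2]-tc)@[-u[1],u[0]]).round(4),tri(ray(T,(151.7,244.5)),fray(d,q))[0],tri(ray(S,(386.5,269.5)),fray(d,q))[0])
E
```

```text
[47.5 46.5 31. ] [277.5 106.5]
[0.5187 0.2827 0.028 ] along/left 0.0047 0.0041 [0.51876916 0.28289589 0.0171096 ] [0.51908295 0.28145354 0.03724033]
[0.5195 0.2813 0.028 ] along/left 0.005 0.0025 [0.51908666 0.28136432 0.02229758] [0.51959385 0.28079147 0.03764943]
```

>>> {"method": "nudge_tcp", "body": {
  "increments": [
    [0.001,-0.001,0.01,0],
    [0.003,-0.002,0.025,0],
    [0.004,-0.0025,0.045,0],
    [0.004,-0.0025,0.06,0],
    [0.004,-0.0025,0.065,0]
  ]
}}

```text
time_s: 6.3
ee_pos: [0.445, 0.2597, 0.0403]
orientation: [0.001, 0.99, 0.141, -0.002]
force: [-0.3, -0.0, -1.2]
gripper_width: 0.565
grip_force: 8.6
```

>>> {"method": "nudge_tcp", "body": {
  "increments": [
    [0,0,0,0],
    [0,0,0,0],
    [0,0,0,0]
  ]
}}

```text
time_s: 6.55
ee_pos: [0.4467, 0.2619, 0.0436]
orientation: [-0.0, 0.99, 0.142, 0.001]
force: [-0.7, -0.3, -1.2]
gripper_width: 0.563
grip_force: 8.6
```

```bash
python3 - <<'E'
from h import *
from rig import bot
d=bot.get_image("wrist");np.savez("pics/w4.npz",**d);cv2.imwrite("pics/w4.png",d["image"][:,:,::-1])
go([.4465,.2595,.0285],.284)
E
```

```text
t 6.6 tcp [0.4468 0.2619 0.0438] head 0.2846 tilt [0.0015 0.0008] w 0.562 gf 8.6 F [ 0.1 -0.5 -2. ]
delta tool [-0.001   0.0022  0.0153] turn 0.0006
```

View pics/w4.png

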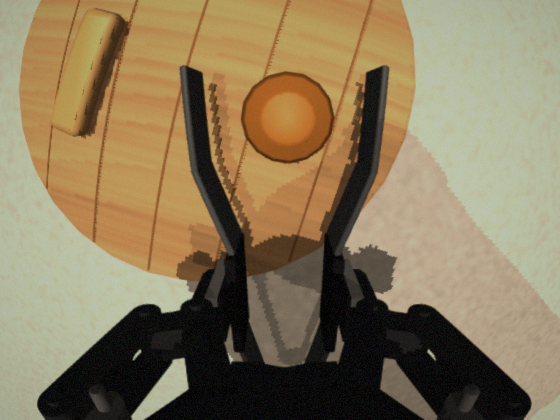

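The bun at (287,117), radius 44 px, is between the tips and about 1 mm to the right of their centreline.

```bash
python3 - <<'E'
from h import *
d=dict(np.load("pics/w4.npz"));z=.0438-.0092+.026;u=np.array([np.cos(.2846),np.sin(.2846)]);n=np.array([-u[1],u[0]])
t=np.array([.4468,.2619])
for nm,p,h in(("bun",(287,117),.028),("tipL",(184,67),z),("tipR",(385,67),z),("bendL",(194,173),z),("bendR",(375,173),z)):
    q=fonz(d,p,h)[:2];print(nm,q.round(4),((q-t)@u).round(4),((q-t)@n).round(4))
E
```

```text
bun [0.5195 0.2816] 0.0753 -0.0015
tipL [0.5288 0.3237] 0.096 0.0362
tipR [0.5493 0.2535] 0.096 -0.0369
bendL [0.4911 0.3101] 0.056 0.0339
bendR [0.5103 0.2445] 0.056 -0.0345
```

>>> {"method": "nudge_tcp", "body": {
  "increments": [
    [0,0.001,0.004,0],
    [0,0.001,0.01,0],
    [0,0.001,0.015,0],
    [0,0.001,0.015,0],
    [0,0.001,0.015,0]
  ]
}}

```text
time_s: 7.02
ee_pos: [0.446, 0.2605, 0.0275]
orientation: [0.0, 0.99, 0.142, -0.0]
force: [0.2, 0.6, -1.0]
gripper_width: 0.561
grip_force: 8.6
```

>>> {"method": "nudge_tcp", "body": {
  "increments": [
    [0,0,0,0],
    [0,0,0,0],
    [0,0,0,0],
    [0,0,0,0],
    [0,0,0,0]
  ],
  "finger_gap": 0.45
}}

```text
time_s: 7.43
ee_pos: [0.4465, 0.2607, 0.0281]
orientation: [-0.0, 0.99, 0.142, 0.0]
force: [-1.1, -0.2, -0.7]
gripper_width: 0.452
grip_force: 11.7
```

>>> {"method": "nudge_tcp", "body": {
  "increments": [
    [0,0,0,0],
    [0,0,0,0],
    [0,0,0,0],
    [0,0,0,0],
    [0,0,0,0]
  ],
  "finger_gap": 0.36
}}

```text
time_s: 7.85
ee_pos: [0.4465, 0.2607, 0.028]
orientation: [-0.0, 0.99, 0.142, 0.0]
force: [-0.1, -0.3, 0.5]
gripper_width: 0.383
grip_force: 59.3
```

```bash
python3 -c "
from h import *
go([.4465,.2595,.0285],.284)"
```

```text
t 7.85 tcp [0.4465 0.2607 0.028 ] head 0.2848 tilt [0.0002 0.    ] w 0.383 gf 59.3 F [-0.1 -0.3  0.5]
delta tool [-0.0003  0.0011 -0.0005] turn 0.0008
```

>>> {"method": "nudge_tcp", "body": {
  "increments": [
    [0,0,-0.01,0],
    [0,0,-0.025,0],
    [0,0,-0.045,0],
    [0,0,-0.065,0],
    [0,0,-0.085,0]
  ]
}}

```text
time_s: 8.27
ee_pos: [0.446, 0.2607, 0.1142]
orientation: [-0.0, 0.99, 0.142, -0.0]
force: [0.7, -0.1, -0.2]
gripper_width: 0.381
grip_force: 59.5
```

>>> {"method": "nudge_tcp", "body": {
  "increments": [
    [0,0,-0.02,0],
    [0,0,-0.045,0],
    [0,0,-0.065,0],
    [0,0,-0.08,0],
    [0,0,-0.087,0]
  ]
}}

```text
time_s: 8.68
ee_pos: [0.4471, 0.2615, 0.2026]
orientation: [-0.0, 0.99, 0.142, 0.002]
force: [0.5, -0.4, -0.9]
gripper_width: 0.379
grip_force: 59.5
```

>>> {"method": "nudge_tcp", "body": {
  "increments": [
    [0,0,0,0],
    [0,0,0,0],
    [0,0,0,0]
  ]
}}

```text
time_s: 8.93
ee_pos: [0.4458, 0.26, 0.199]
orientation: [0.0, 0.99, 0.142, -0.001]
force: [-1.2, 0.3, -1.1]
gripper_width: 0.387
grip_force: 59.5
```

```bash
python3 - <<'E'
from h import *
from rig import bot
d=bot.get_image("wrist");np.savez("pics/w5.npz",**d);cv2.imwrite("pics/w5.png",d["image"][:,:,::-1])
go([.485,-.357,.2],.2848)
E
```

```text
t 8.98 tcp [0.4457 0.2601 0.1988] head 0.2848 tilt [-0.0019 -0.0009] w 0.382 gf 59.5 F [ 0.2  0.3 -1.6]
delta tool [-0.1357  0.6033 -0.0007] turn 0.0
```

View pics/w5.png

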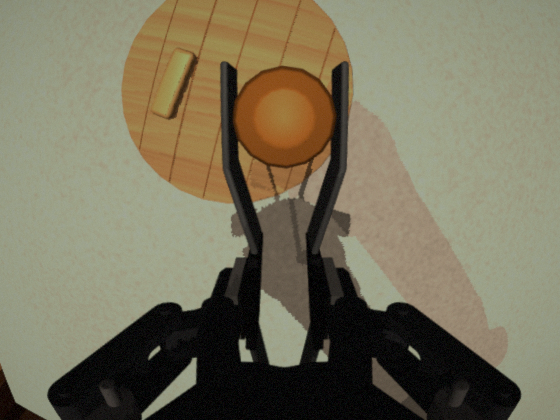

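The bun at (286,116) is clamped between the tips and lifted clear of the tray. Carrying it to the bowl.

>>> {"method": "nudge_tcp", "body": {
  "increments": [
    [-0.002,0.01,0,0],
    [-0.007,0.03,0,0],
    [-0.012,0.055,0,0],
    [-0.018,0.08,0,0],
    [-0.024,0.105,0,0]
  ]
}}

```text
time_s: 9.4
ee_pos: [0.4522, 0.1514, 0.1991]
orientation: [0.0, 0.99, 0.142, -0.001]
force: [0.8, -0.0, -0.7]
gripper_width: 0.379
grip_force: 59.6
```

>>> {"method": "nudge_tcp", "body": {
  "increments": [
    [-0.006,0.027,0,0],
    [-0.012,0.054,0,0],
    [-0.018,0.081,0,0],
    [-0.024,0.108,0,0],
    [-0.03,0.135,0,0]
  ]
}}

```text
time_s: 9.82
ee_pos: [0.4611, 0.013, 0.1993]
orientation: [-0.0, 0.99, 0.142, -0.001]
force: [0.8, -1.1, -1.5]
gripper_width: 0.379
grip_force: 59.6
```

>>> {"method": "nudge_tcp", "body": {
  "increments": [
    [-0.006,0.027,0,0],
    [-0.012,0.054,0,0],
    [-0.018,0.081,0,0],
    [-0.024,0.108,0,0],
    [-0.03,0.135,0,0]
  ]
}}

```text
time_s: 10.23
ee_pos: [0.4701, -0.1248, 0.1993]
orientation: [-0.0, 0.99, 0.142, -0.001]
force: [0.3, 0.1, -2.1]
gripper_width: 0.386
grip_force: 59.6
```

>>> {"method": "nudge_tcp", "body": {
  "increments": [
    [-0.006,0.027,0,0],
    [-0.012,0.054,0,0],
    [-0.018,0.081,0,0],
    [-0.024,0.108,0,0],
    [-0.03,0.135,0,0]
  ]
}}

```text
time_s: 10.65
ee_pos: [0.479, -0.2626, 0.199]
orientation: [-0.0, 0.99, 0.142, -0.001]
force: [-0.8, 0.6, -2.2]
gripper_width: 0.38
grip_force: 59.6
```

```bash
python3 -c "
from h import *
go([.485,-.357,.2],.2848)"
```

```text
t 10.65 tcp [ 0.479  -0.2626  0.199 ] head 0.2845 tilt [-0.0016  0.0008] w 0.38 gf 59.6 F [-0.8  0.6 -2.2]
delta tool [-0.0208  0.0923 -0.0011] turn -0.0003
```

>>> {"method": "nudge_tcp", "body": {
  "increments": [
    [-0.006,0.025,0,0],
    [-0.011,0.05,0,0],
    [-0.016,0.07,0,0],
    [-0.019,0.085,0,0],
    [-0.021,0.092,0,0]
  ]
}}

```text
time_s: 11.07
ee_pos: [0.4847, -0.3578, 0.1989]
orientation: [-0.0, 0.99, 0.14, -0.001]
force: [-0.2, -0.2, -1.7]
gripper_width: 0.383
grip_force: 59.6
```

>>> {"method": "nudge_tcp", "body": {
  "increments": [
    [0,0,0,0],
    [0,0,0,0],
    [0,0,0,0],
    [0,0,0,0],
    [0,0,0,0]
  ]
}}

```text
time_s: 11.48
ee_pos: [0.4864, -0.3537, 0.2002]
orientation: [-0.0, 0.99, 0.143, 0.0]
force: [0.3, 1.2, -2.5]
gripper_width: 0.388
grip_force: 59.6
```

```bash
python3 - <<'E'
from h import *
from rig import bot
T=bot.get_image("top");S=bot.get_image("scene");W=bot.get_image("wrist")
b=cv2.resize(np.hstack([T["image"][140:280,340:520],S["image"][60:200,120:300]]),None,fx=2,fy=2)
v=np.vstack([cv2.copyMakeBorder(b,0,0,0,0,0),cv2.resize(W["image"],(720,540))[:310]])
cv2.imwrite("pics/end.png",v[:,:,::-1])
go([.485,-.357,.2],.2848)
E
```

```text
t 11.63 tcp [ 0.4862 -0.3545  0.2002] head 0.2857 tilt [ 0.0001 -0.0002] w 0.384 gf 59.6 F [ 0.4 -0.4 -1.6]
delta tool [-0.0018  0.0021  0.0002] turn 0.0009
```

View pics/end.png

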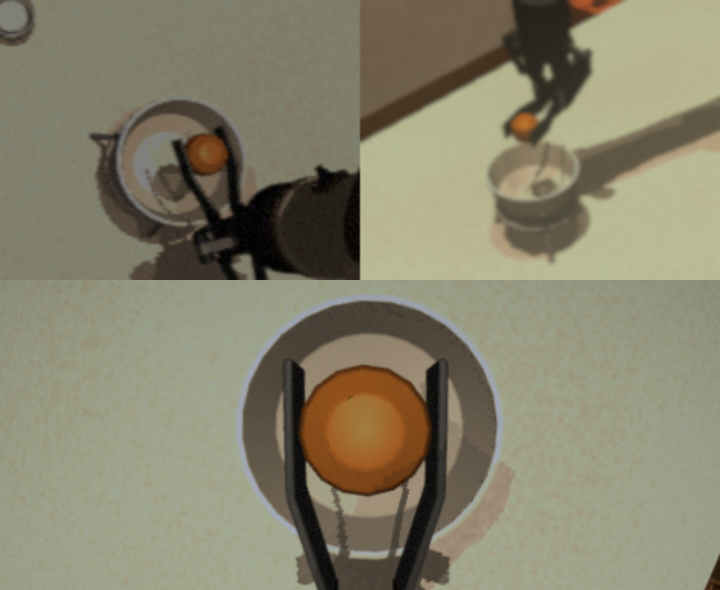

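The bun sits over the middle of the bowl in the wrist view, at (365,430) inside the rim spanning x 240–500. The tongs and bun are clear above the rim, and everything is still.

>>> {"method": "nudge_tcp", "body": {
  "increments": [
    [0,0,0,0],
    [0,0,0,0],
    [0,0,0,0],
    [0,0,0,0],
    [0,0,0,0]
  ]
}}

```text
time_s: 12.05
ee_pos: [0.4859, -0.3551, 0.1999]
orientation: [-0.0, 0.99, 0.142, -0.0]
force: [-0.1, 0.4, -1.2]
gripper_width: 0.383
grip_force: 59.6
```

```bash
python3 -c "
from rig import bot
print(bot.job_done())"
```

```text
the job is handed in; nothing more can be done
None
```

I handed the job in at about 12 s: the tongs grip the bun and hold it still over the middle of the fondue bowl, about 60 mm above the rim by my estimate; no verdict came back.

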